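Free the stuck jig carriage and run it home

TASK

The jig carriage of the frame-milling slide has stuck on its rail. Push it by its upright plate towards the green housing until it breaks free, without letting it shoot off, and run it on gently until it is fully home against the stop hidden inside the housing, where a spring catch keeps it; then let go of it. Never push on the carriage with more than 25 N, and leave the loose things on the bench and the housing where they are.

Things in the scene. Friction and masses are not known exactly. Their poses are not given: they have to be found in the camera images.
- rail: fixed grey base plate 420 x 120 x 14 mm with a 50 mm wide steel rail on it (top 30 mm above the bench). Origin on the bench under the rail's centreline; the base reaches from x = -160 to +260 mm. Its x axis runs along the rail from the carriage towards the green housing: the carriage moves only that way
- push_face (a point): middle of the rear face (turned away from the housing) of the carriage's upright steel push plate, 71 mm above the bench; axes as the rail's. The plate is 12 mm thick along the rail, 70 mm wide, 50 mm high, top 96 mm above the bench, rear face flush with the carriage's rear edge. Stuck at the start: gives up to 5 mm, then needs 9 to 16 N to break free, within 15 mm; then slides at 1 to 3 N
- jig_top (a point): middle of the top of the carriage, a black steel plate 100 mm long, 156 mm wide, 14 mm thick, top 46 mm above the bench, about 0.9 kg. A spectacle frame is fixed on it 33 mm in front of the push plate, nuts on studs (to 62 mm above the bench) stand 62 mm either side of the centreline. A tongue on its front runs into the housing
- housing_top (a point): middle of the roof of the fixed green housing, 160 mm long, 100 mm wide, roof 82 mm above the bench. In it, unseen, is the rigid stop, 45 to 105 mm of carriage travel from the start. Just before it a spring catch resists with up to 8 N for about 7 mm, then draws the carriage the last 2 to 3 mm on to the stop and holds it there; the carriage's black plate never reaches the housing
- front_a_c (a point): loose brown spectacle frame front lying flat beside the slide, 136 x 46 x 6 mm; point at its middle, mid-thickness
- wrench: loose open spanner lying beside the slide; origin under its middle
- collar: loose steel ring, 32 mm across, 12 mm high, lying on the housing's roof; origin under its centre
- front_b_c (a point): loose black spectacle frame front lying on the bench, 136 x 46 x 6 mm; point at its middle
- chip_brush: loose brush lying on the bench; origin under its middle
- oil: loose white plastic bottle standing on the bench, 52 mm across, 130 mm high; origin under its centre
- cutter_cup: loose aluminium cup standing on the bench, 70 mm across, 70 mm high; origin under its centre

How it is judged:
By the outcome, as a careful person would: the job done as asked, in the order asked, and still so for the second after the job is handed in, with the robot touching nothing.
It also fails if it takes over 51 s, if anything falls off the work surface, if the arm or the gripper's body presses on something with over 40 N, if the wrist force passes 120 N, or if a joint passes its speed limit or range.

ROBOT

A 6-joint arm with a two-finger parallel gripper is mounted at the origin on the work surface. World frame = base frame: x ahead of the robot, y to its left, z up, the work surface at z = 0. Lengths are in mm, angles in rad, forces in N, time in s.
With the tool pointing down it reaches from about 275 to 1000 mm from the base axis. Payload 8.4 kg.
Tool frame: the origin (TCP) lies at the very end of the fingers, on their centre line; the grasp point (between the pads) lies 19 mm behind it; z points along the fingers, y is the direction in which the jaws open and shut (so a half turn about z gives the same grasp; the last joint's range is limited). The gripper opens to 85 mm and grips with 20 to 120 N. Pads are 22 mm wide; open, the fingers measure 114 mm over their backs; the gripper's body (76 mm by 85 mm) begins 54 mm behind the grasp point. The pads swing forward as they close: fully open they stand 13 mm farther back than shut.
Start: joints at [-1.294, 0.353, 1.633, -0, 1.155, -0.002], TCP at [172, -600.869, 231.281] pointing down, gripper open.
Joint ranges: [-2.63, 2.63], [-0.92, 2.1], [0.06, 2.66], [-1.3, 4.44], [0, 2.69], [-3.02, 3.02]. Speed limits (rad/s): [2.22, 2.22, 2.79, 3.14, 3.14, 3.14].

INTERFACE

Orientations are given as [roll, pitch, yaw] about the fixed x, y, z axes, in that order (R = Rz(yaw) Ry(pitch) Rx(roll)).
In Python, from rig import r gives the robot as it stands.
- The arm moves only by the tool move_arm, never from a script. Its argument "increments" is a list of rows, each an object of numbers: "tx", "ty", "tz": the shift along the tool's x, y, z in cm; "rx", "ry", "rz": the turn, a rotation vector about the tool's x, y, z in degrees; "gripper": the gripper's target within -1 to 1 (fully open at 1, half-way at 0, shut at -1). A call has 1 to 12 rows; each row shifts and turns the commanded pose from where the row before left it, along the tool's axes as they then stand; what a row does not reach is not made up. A row lasts 1/10 s, in which the tool goes at most 50 mm and 8.59 degrees, less where a joint would pass 70% of its speed; a pose out of reach is approached as far as the arm can. A call is refused whole if a number of a shift passes 5 or a number of a turn 8.59, either way. A call with a gripper value outside its range is refused whole. The fingers move at their own pace and stop on an object; "squeeze" is the grip in N (left out, the last holds). Time passes only in rows, so rows that do not move let the fingers close. It gives the time, the measured TCP pose, the force and the opening at its end, in the units of the state.
- r.sense(): the state, without advancing time (a new reading comes with each control period).
- r.grab_frame(name): name is "side" or "top"; returns (picture, depth): 480x640x3 uint8, red, green, blue; 480x640 float32, mm along the optical axis (not along the pixel's ray), 0 where there is no reading.
- r.camera_model(name): a dict with "fx", "fy", "cx", "cy" (pixels), "R" (3x3) and "t" (3): a world point X has camera coordinates R X + t. Camera axes: x right, y down, z forward; pixel columns grow to the right and rows downward; lengths in mm; the calibration is good to about 2 mm. A picture is of the moment at which its call begins. camera_model takes no time and is no camera call.
- r.sign_off(): hands the job in, once; it reports no verdict.
Trained networks look in the newest picture that a camera, given by its name, has taken for a name from the list of things; names that differ only in an ending like _2 or _b are one class to them, and where a whole thing is asked for, a point or a joint stands for the part that bears it (a point fixed in the world has none). Each returns a list of dicts, best first, with "confidence" (0 to 1); they miss things now and then, are a little off and sometimes report something else, mostly with a low value. They report only what shows in the picture. A call takes as long as a camera call.
- r.cut_out(query, camera): "mask" (480x640 bool, what is visible of it) and "bbox" ([left, top, right, bottom] in pixels, round what is visible of it).
- r.place_of(query, camera): "location" ([row, column] in pixels: a listed point, or the origin of a listed thing).
The state is a dict: "clock": time; "qpos": joint angles; "qvel": joint speeds; "joint_efforts": joint torques, N m; "eef_pos": TCP position; "tcp_rot": TCP orientation; "contact_force": force on the tool from outside, world axes, zero at the start; "wrist_torque": the same for the moment, N m; "opening": opening from 0.0 (shut) to 1.0 (fully open).
Only numpy, scipy, OpenCV 4.12 (cv2) and the standard library are available. Lean on these libraries where they do the work, as an engineer would, in place of code of your own. Each camera call takes 0.05 s, during which the arm holds its last target. There are 200 camera calls.

## Working session

There is one attempt and no reset: what is moved stays moved. The work goes in short steps, Python scripts to look and compute and a tool call to move; the robot and the scene stay as the last step left them, time stands still between calls to the robot, and variables do not carry over. Pictures are saved under pics/ and viewed, about 8 in all and at most 12, crops included, and the job is handed in when it is done.

Besides the shell and the picture viewer there is one more tool, called as name(argument=value, ...), one argument or row to a line, values as JSON. move_arm: Moves the arm, as the interface text tells. Its arguments: {"type":"object","properties":{"increments":{"type":"array","items":{"type":"object","properties":{"tx":{"type":"number"},"ty":{"type":"number"},"tz":{"type":"number"},"rx":{"type":"number"},"ry":{"type":"number"},"rz":{"type":"number"},"gripper":{"type":"number"}}}},"squeeze":{"type":"number"}},"required":["increments"]}

```bash
mkdir -p pics
cat > h.py <<'E'
from rig import r
import numpy as np, cv2
def px2w(c,row,col,z=None,d=None):
    m=r.camera_model(c);R=np.array(m['R']);t=np.array(m['t'])
    ray=np.array([(col-m['cx'])/m['fx'],(row-m['cy'])/m['fy'],1.])
    o=-R.T@t; v=R.T@ray
    s=d if d is not None else (z-o[2])/v[2]
    return o+s*v
def save(c,n):
    p,d=r.grab_frame(c); cv2.imwrite(f'pics/{n}.png',p[:,:,::-1]); return p,d
E
python3 - <<'E'
from h import *
s=r.sense(); print(s)
zs={'push_face':71,'jig_top':46,'housing_top':82,'rail':0,'wrench':0,'front_a_c':3,'collar':82,'oil':0,'cutter_cup':0,'front_b_c':3,'chip_brush':0}
for c in('top','side'):
    p,d=save(c,c+'0'); m=r.camera_model(c); print(c,(-np.array(m['R']).T@np.array(m['t'])).round())
    for q,z in zs.items():
        if c=='side' and q not in('push_face','jig_top','housing_top','rail'): continue
        for k in r.place_of(q,c)[:1]:
            a,b=k['location']; dd=float(d[int(a),int(b)])
            print(c,q,round(k['confidence'],2),[round(a),round(b)],px2w(c,a,b,z=z).round(1),px2w(c,a,b,d=dd).round(1))
E
```

```text
{'clock': 0.0, 'qpos': array([-1.29439198e+00,  3.53666465e-01,  1.63415172e+00,  1.24242266e-05,
        1.15520430e+00, -2.39377496e-03]), 'qvel': array([-8.95708555e-05, -6.77571901e-04, -5.38717769e-04,  4.73954314e-04,
       -1.93872378e-05,  4.37771415e-04]), 'joint_efforts': array([ 5.16471318e-04, -6.05256057e+01, -3.42071307e+01, -1.66258228e-04,
        9.38387762e-03, -4.29976907e-07]), 'eef_pos': array([ 171.87419304, -600.3939326 ,  230.54272411]), 'tcp_rot': array([-3.14016285e+00, -1.47821166e-05,  2.78793087e-01]), 'contact_force': array([ 0.4988549 , -0.01485163, -0.19969859]), 'wrist_torque': array([-4.75445001e-06,  1.02423449e-02, -2.09095427e-02]), 'opening': 1.0004838476447646}
top [ 410.   15. 1122.]
top push_face 0.63 [203, 405] [ 637.  -137.4   71. ] [ 631.6 -133.8   96. ]
top jig_top 0.63 [212, 382] [622.7 -94.5  46. ] [623.2 -94.8  43.5]
top housing_top 0.68 [254, 258] [527.8 154.6  82. ] [527.8 154.5  82.4]
top rail 0.97 [236, 343] [580.2 -14.5   0. ] [573.8 -13.4  41.6]
top wrench 0.57 [284, 381] [478.7 -96.3   0. ] [478.4 -95.8   5.1]
top front_a_c 0.76 [168, 325] [727.5  27.    3. ] [727.3  27.    4. ]
top collar 0.55 [270, 250] [495.6 171.1  82. ] [495.5 170.9  83. ]
top oil 0.87 [258, 516] [ 536.5 -381.7    0. ] [ 528.5 -356.7   70.7]
top cutter_cup 0.81 [209, 134] [630.3 438.4   0. ] [616.8 412.3  69.1]
top front_b_c 0.91 [328, 505] [ 390.7 -353.1    3. ] [ 390.6 -354.1   -0. ]
top chip_brush 0.72 [297, 150] [442.2 392.8   0. ] [441.7 387.1  16.9]
side [ 36. 635. 894.]
side push_face 0.86 [184, 347] [ 633.4 -138.6   71. ] [ 626.7 -129.8   80.3]
side jig_top 0.65 [208, 338] [618.6 -87.6  46. ] [619.6 -88.7  44.6]
side housing_top 0.61 [284, 292] [532.3 147.   82. ] [532.4 147.   81.9]
side rail 0.58 [250, 328] [586.3 -15.6   0. ] [561.7  13.4  40. ]
```

View pics/top0.png

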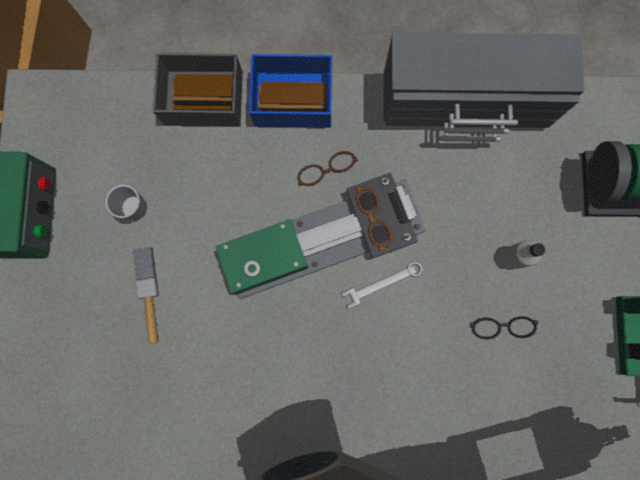

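Run:
```python
from h import *
p,d=r.grab_frame('top')
m=r.camera_model('top')
vv,uu=np.mgrid[0:480,0:640]
R=np.array(m['R']);t=np.array(m['t'])
ray=np.stack([(uu-m['cx'])/m['fx'],(vv-m['cy'])/m['fy'],np.ones_like(uu,float)],-1)*d[...,None]
W=(ray-t)@R
def box(mask,n):
    pts=W[mask][:,:2].astype(np.float32); c,sz,a=cv2.minAreaRect(pts)
    print(n,len(pts),'centre',np.round(c,1),'size',np.round(sz,1),'ang',round(a,2),'mean',pts.mean(0).round(1))
Z=W[...,2];X=W[...,0];Y=W[...,1];ok=d>0
near=ok&(X>450)&(X<720)
def big(mk):
    n,l,st,_=cv2.connectedComponentsWithStats(mk.astype(np.uint8)); return l==1+np.argmax(st[1:,4])
box(big(near&(Z>88)&(Z<104)&(Y<-50)),'plate top')
box(big(near&(Z>76)&(Z<88)&(Y>30)),'roof')
box(big(near&(Z>38)&(Z<54)&(Y<0)),'carriage')
box(big(near&(Z>9)&(Z<19)),'base')
```

```text
plate top 242 centre [ 634.9 -132.5] size [70.2 13.6] ang 21.41 mean [ 633.9 -132.1]
roof 3810 centre [525.5 151.3] size [100.9 160.3] ang 21.1 mean [526.3 150. ]
carriage 3647 centre [609.3 -67.3] size [156.5 152.9] ang 21.34 mean [614.1 -83. ]
base 1380 centre [509.8  73.8] size [ 35.9 292.5] ang 21.09 mean [522.5  32.2]
```

The top picture shows the carriage with its upright push plate at about (row 203, col 405) and the green housing at (254, 258). The wrench lies below the carriage, frame A above it, and the bottle is at (252, 530). The space behind the plate is free.

The rail points along about 111.2°, u = (-0.362, 0.932), and the rear face is at about (637, -138). I'll push with the shut fingers, tool x along u.

move_arm(
  increments=[
    {"tx": 3.6,"ty": -1.75,"gripper": -1},
    {"tx": 3.6,"ty": -1.75,"gripper": -1},
    {"tx": 3.6,"ty": -1.75,"gripper": -1},
    {"tx": 3.6,"ty": -1.75,"gripper": -1},
    {"tx": 3.6,"ty": -1.75,"gripper": -1},
    {"tx": 3.6,"ty": -1.75,"gripper": -1},
    {"tx": 3.6,"ty": -1.75,"gripper": -1},
    {"tx": 3.6,"ty": -1.75,"gripper": -1},
    {"tx": 3.6,"ty": -1.75,"gripper": -1},
    {"tx": 3.6,"ty": -1.75,"gripper": -1},
    {"tx": 3.6,"ty": -1.75,"gripper": -1},
    {"tx": 3.6,"ty": -1.75,"gripper": -1},
  ],
)

```text
invalid input
```

move_arm(
  increments=[
    {"rz": -8},
    {"rz": -8},
    {"rz": -8},
    {"rz": -8},
    {"rz": -8},
    {"rz": -8},
    {"rz": -8},
    {"rz": -8},
    {"rz": -8},
    {"rz": -8},
    {"rz": -8},
    {"rz": -7.2},
  ],
)

```text
invalid input
```

move_arm(
  increments=[
    {"tx": 3.6,"ty": -1.75,"tz": 0,"rx": 0,"ry": 0,"rz": 0,"gripper": -1},
    {"tx": 3.6,"ty": -1.75,"tz": 0,"rx": 0,"ry": 0,"rz": 0,"gripper": -1},
    {"tx": 3.6,"ty": -1.75,"tz": 0,"rx": 0,"ry": 0,"rz": 0,"gripper": -1},
    {"tx": 3.6,"ty": -1.75,"tz": 0,"rx": 0,"ry": 0,"rz": 0,"gripper": -1},
    {"tx": 3.6,"ty": -1.75,"tz": 0,"rx": 0,"ry": 0,"rz": 0,"gripper": -1},
    {"tx": 3.6,"ty": -1.75,"tz": 0,"rx": 0,"ry": 0,"rz": 0,"gripper": -1},
    {"tx": 3.6,"ty": -1.75,"tz": 0,"rx": 0,"ry": 0,"rz": 0,"gripper": -1},
    {"tx": 3.6,"ty": -1.75,"tz": 0,"rx": 0,"ry": 0,"rz": 0,"gripper": -1},
    {"tx": 3.6,"ty": -1.75,"tz": 0,"rx": 0,"ry": 0,"rz": 0,"gripper": -1},
    {"tx": 3.6,"ty": -1.75,"tz": 0,"rx": 0,"ry": 0,"rz": 0,"gripper": -1},
    {"tx": 3.6,"ty": -1.75,"tz": 0,"rx": 0,"ry": 0,"rz": 0,"gripper": -1},
    {"tx": 3.6,"ty": -1.75,"tz": 0,"rx": 0,"ry": 0,"rz": 0,"gripper": -1},
  ],
  squeeze=40,
)

```text
clock: 2.1
eef_pos: [530.7, -278.8, 231.4]
tcp_rot: [3.141, -0.0, 0.279]
contact_force: [0.4, -0.6, -0.2]
opening: -0.003
```

move_arm(
  increments=[
    {"tx": 3.6,"ty": -1.75,"tz": 0,"rx": 0,"ry": 0,"rz": 0,"gripper": -1},
    {"tx": 3.6,"ty": -1.75,"tz": 0,"rx": 0,"ry": 0,"rz": 0,"gripper": -1},
    {"tx": 3.6,"ty": -1.75,"tz": 0,"rx": 0,"ry": 0,"rz": 0,"gripper": -1},
    {"tx": 3.6,"ty": -1.75,"tz": 0,"rx": 0,"ry": 0,"rz": 0,"gripper": -1},
    {"tx": 0,"ty": 0,"tz": 0,"rx": 0,"ry": 0,"rz": -8,"gripper": -1},
    {"tx": 0,"ty": 0,"tz": 0,"rx": 0,"ry": 0,"rz": -8,"gripper": -1},
    {"tx": 0,"ty": 0,"tz": 0,"rx": 0,"ry": 0,"rz": -8,"gripper": -1},
    {"tx": 0,"ty": 0,"tz": 0,"rx": 0,"ry": 0,"rz": -8,"gripper": -1},
    {"tx": 0,"ty": 0,"tz": 0,"rx": 0,"ry": 0,"rz": -8,"gripper": -1},
    {"tx": 0,"ty": 0,"tz": 0,"rx": 0,"ry": 0,"rz": -8,"gripper": -1},
    {"tx": 0,"ty": 0,"tz": 0,"rx": 0,"ry": 0,"rz": -8,"gripper": -1},
    {"tx": 0,"ty": 0,"tz": 0,"rx": 0,"ry": 0,"rz": -8,"gripper": -1},
  ],
  squeeze=40,
)

```text
clock: 3.3
eef_pos: [648.7, -173.2, 231.2]
tcp_rot: [-3.141, 0.0, 1.402]
contact_force: [-0.2, 0.3, 0.4]
opening: -0.001
```

move_arm(
  increments=[
    {"tx": 0,"ty": 0,"tz": 0,"rx": 0,"ry": 0,"rz": -8,"gripper": -1},
    {"tx": 0,"ty": 0,"tz": 0,"rx": 0,"ry": 0,"rz": -8,"gripper": -1},
    {"tx": 0,"ty": 0,"tz": 0,"rx": 0,"ry": 0,"rz": -8,"gripper": -1},
    {"tx": 0,"ty": 0,"tz": 0,"rx": 0,"ry": 0,"rz": -7.2,"gripper": -1},
    {"tx": 0,"ty": 0,"tz": 0,"rx": 0,"ry": 0,"rz": 0,"gripper": -1},
    {"tx": 0,"ty": 0,"tz": 0,"rx": 0,"ry": 0,"rz": 0,"gripper": -1},
  ],
  squeeze=40,
)

```text
clock: 3.9
eef_pos: [648.7, -173.2, 231.2]
tcp_rot: [-3.142, -0.0, 1.937]
contact_force: [-0.1, -0.3, 0.3]
opening: -0.005
```

move_arm(
  increments=[
    {"tx": 0,"ty": 0,"tz": 4,"rx": 0,"ry": 0,"rz": 0,"gripper": -1},
    {"tx": 0,"ty": 0,"tz": 4,"rx": 0,"ry": 0,"rz": 0,"gripper": -1},
    {"tx": 0,"ty": 0,"tz": 4,"rx": 0,"ry": 0,"rz": 0,"gripper": -1},
    {"tx": 0,"ty": 0,"tz": 3,"rx": 0,"ry": 0,"rz": 0,"gripper": -1},
    {"tx": 0,"ty": 0,"tz": 2.1,"rx": 0,"ry": 0,"rz": 0,"gripper": -1},
    {"tx": 0.7,"ty": 0,"tz": 0,"rx": 0,"ry": 0,"rz": 0,"gripper": -1},
    {"tx": 0.7,"ty": 0,"tz": 0,"rx": 0,"ry": 0,"rz": 0,"gripper": -1},
    {"tx": 0,"ty": 0,"tz": 0,"rx": 0,"ry": 0,"rz": 0,"gripper": -1},
    {"tx": 0,"ty": 0,"tz": 0,"rx": 0,"ry": 0,"rz": 0,"gripper": -1},
  ],
  squeeze=40,
)

```text
clock: 4.8
eef_pos: [644.7, -160.0, 62.1]
tcp_rot: [3.139, 0.002, 1.94]
contact_force: [-0.2, -0.1, -1.4]
opening: 0.001
```

Run:
```python
from h import *
p,d=r.grab_frame('side'); cv2.imwrite('pics/side1.png',cv2.resize(p[110:310,220:460,::-1],(720,600)))
s=r.sense();print(s['eef_pos'],s['contact_force'],s['tcp_rot'])
```

```text
[ 644.63681112 -160.16958261   61.92523995] [0.20975977 0.11439825 0.02471699] [3.13954343e+00 1.50793431e-03 1.94027653e+00]
```

View pics/side1.png

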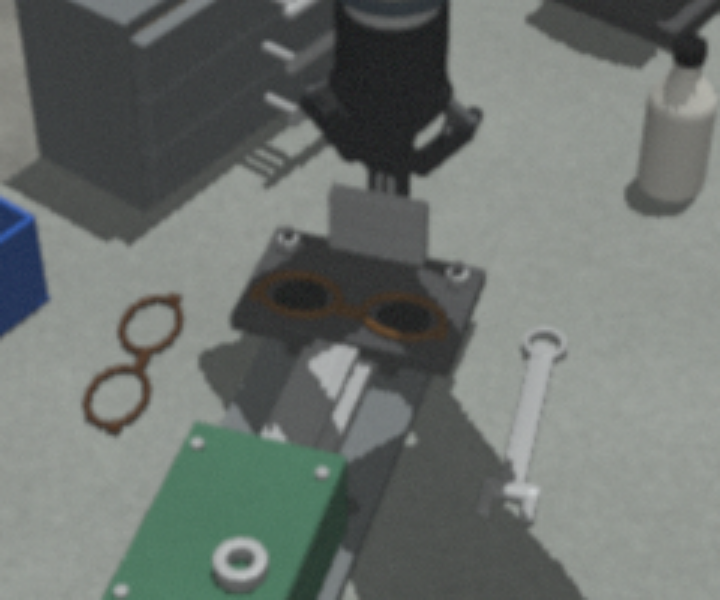

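The side crop shows the shut fingers standing centred behind the plate (about (390, 185) in the crop), clear of everything. The gap is about 12 mm.

move_arm(
  increments=[
    {"tx": 0.2,"ty": 0,"tz": 0,"rx": 0,"ry": 0,"rz": 0,"gripper": -1},
    {"tx": 0.2,"ty": 0,"tz": 0,"rx": 0,"ry": 0,"rz": 0,"gripper": -1},
    {"tx": 0.2,"ty": 0,"tz": 0,"rx": 0,"ry": 0,"rz": 0,"gripper": -1},
    {"tx": 0.2,"ty": 0,"tz": 0,"rx": 0,"ry": 0,"rz": 0,"gripper": -1},
    {"tx": 0.1,"ty": 0,"tz": 0,"rx": 0,"ry": 0,"rz": 0,"gripper": -1},
    {"tx": 0,"ty": 0,"tz": 0,"rx": 0,"ry": 0,"rz": 0,"gripper": -1},
    {"tx": 0,"ty": 0,"tz": 0,"rx": 0,"ry": 0,"rz": 0,"gripper": -1},
  ],
  squeeze=40,
)

```text
clock: 5.55
eef_pos: [640.4, -151.7, 60.3]
tcp_rot: [-3.142, 0.0, 1.94]
contact_force: [-0.3, -0.4, 0.0]
opening: -0.003
```

move_arm(
  increments=[
    {"tx": 0.1,"ty": 0,"tz": 0,"rx": 0,"ry": 0,"rz": 0,"gripper": -1},
    {"tx": 0.1,"ty": 0,"tz": 0,"rx": 0,"ry": 0,"rz": 0,"gripper": -1},
    {"tx": 0,"ty": 0,"tz": 0,"rx": 0,"ry": 0,"rz": 0,"gripper": -1},
  ],
  squeeze=40,
)

```text
clock: 5.85
eef_pos: [639.6, -149.8, 60.3]
tcp_rot: [-3.142, -0.0, 1.94]
contact_force: [0.5, -0.0, 0.7]
opening: -0.004
```

move_arm(
  increments=[
    {"tx": 0.1,"ty": 0,"tz": 0,"rx": 0,"ry": 0,"rz": 0,"gripper": -1},
    {"tx": 0.1,"ty": 0,"tz": 0,"rx": 0,"ry": 0,"rz": 0,"gripper": -1},
    {"tx": 0,"ty": 0,"tz": 0,"rx": 0,"ry": 0,"rz": 0,"gripper": -1},
  ],
  squeeze=40,
)

```text
clock: 6.15
eef_pos: [638.9, -147.9, 60.3]
tcp_rot: [-3.142, -0.0, 1.94]
contact_force: [-0.3, -0.0, 0.0]
opening: 0.0
```

move_arm(
  increments=[
    {"tx": 0.1,"ty": 0,"tz": 0,"rx": 0,"ry": 0,"rz": 0,"gripper": -1},
    {"tx": 0,"ty": 0,"tz": 0,"rx": 0,"ry": 0,"rz": 0,"gripper": -1},
  ],
  squeeze=40,
)

```text
clock: 6.35
eef_pos: [638.7, -147.2, 60.3]
tcp_rot: [3.141, 0.0, 1.94]
contact_force: [0.3, -2.2, -1.4]
opening: 0.007
```

move_arm(
  increments=[
    {"tx": 0.1,"ty": 0,"tz": 0,"rx": 0,"ry": 0,"rz": 0,"gripper": -1},
    {"tx": 0,"ty": 0,"tz": 0,"rx": 0,"ry": 0,"rz": 0,"gripper": -1},
  ],
  squeeze=40,
)

```text
clock: 6.55
eef_pos: [638.5, -146.9, 60.3]
tcp_rot: [3.141, 0.001, 1.941]
contact_force: [1.9, -5.3, -2.6]
opening: -0.001
```

move_arm(
  increments=[
    {"tx": 0.1,"ty": 0,"tz": 0,"rx": 0,"ry": 0,"rz": 0,"gripper": -1},
    {"tx": 0,"ty": 0,"tz": 0,"rx": 0,"ry": 0,"rz": 0,"gripper": -1},
  ],
  squeeze=40,
)

```text
clock: 6.75
eef_pos: [638.5, -146.5, 60.4]
tcp_rot: [3.141, 0.002, 1.941]
contact_force: [1.6, -8.3, -3.0]
opening: 0.003
```

move_arm(
  increments=[
    {"tx": 0.05,"ty": 0,"tz": 0,"rx": 0,"ry": 0,"rz": 0,"gripper": -1},
    {"tx": 0.05,"ty": 0,"tz": 0,"rx": 0,"ry": 0,"rz": 0,"gripper": -1},
  ],
  squeeze=40,
)

```text
clock: 6.95
eef_pos: [638.2, -145.8, 60.4]
tcp_rot: [3.141, 0.003, 1.941]
contact_force: [2.2, -8.4, -3.7]
opening: -0.001
```

move_arm(
  increments=[
    {"tx": 0.05,"ty": 0,"tz": 0,"rx": 0,"ry": 0,"rz": 0,"gripper": -1},
    {"tx": 0.05,"ty": 0,"tz": 0,"rx": 0,"ry": 0,"rz": 0,"gripper": -1},
  ],
  squeeze=40,
)

```text
clock: 7.15
eef_pos: [637.6, -144.4, 60.4]
tcp_rot: [3.141, 0.002, 1.94]
contact_force: [1.8, -6.2, -2.5]
opening: -0.004
```

move_arm(
  increments=[
    {"tx": 0.05,"ty": 0,"tz": 0,"rx": 0,"ry": 0,"rz": 0,"gripper": -1},
    {"tx": 0.05,"ty": 0,"tz": 0,"rx": 0,"ry": 0,"rz": 0,"gripper": -1},
  ],
  squeeze=40,
)

```text
clock: 7.35
eef_pos: [637.1, -143.1, 60.4]
tcp_rot: [3.141, 0.001, 1.94]
contact_force: [0.7, -3.9, -1.5]
opening: 0.0
```

move_arm(
  increments=[
    {"tx": 0.05,"ty": 0,"tz": 0,"rx": 0,"ry": 0,"rz": 0,"gripper": -1},
    {"tx": 0.05,"ty": 0,"tz": 0,"rx": 0,"ry": 0,"rz": 0,"gripper": -1},
  ],
  squeeze=40,
)

```text
clock: 7.55
eef_pos: [636.4, -141.5, 60.3]
tcp_rot: [3.142, -0.0, 1.94]
contact_force: [1.3, -1.7, -0.5]
opening: 0.002
```

move_arm(
  increments=[
    {"tx": 0.05,"ty": 0,"tz": 0,"rx": 0,"ry": 0,"rz": 0,"gripper": -1},
    {"tx": 0.05,"ty": 0,"tz": 0,"rx": 0,"ry": 0,"rz": 0,"gripper": -1},
  ],
  squeeze=40,
)

```text
clock: 7.75
eef_pos: [636.0, -140.3, 60.3]
tcp_rot: [3.142, -0.0, 1.94]
contact_force: [0.5, -1.3, 0.0]
opening: -0.001
```

move_arm(
  increments=[
    {"tx": 0.07,"ty": 0,"tz": 0,"rx": 0,"ry": 0,"rz": 0,"gripper": -1},
    {"tx": 0.1,"ty": 0,"tz": 0,"rx": 0,"ry": 0,"rz": 0,"gripper": -1},
    {"tx": 0.1,"ty": 0,"tz": 0,"rx": 0,"ry": 0,"rz": 0,"gripper": -1},
    {"tx": 0.1,"ty": 0,"tz": 0,"rx": 0,"ry": 0,"rz": 0,"gripper": -1},
  ],
  squeeze=40,
)

```text
clock: 8.15
eef_pos: [634.7, -137.0, 60.3]
tcp_rot: [3.142, 0.0, 1.94]
contact_force: [0.7, -2.7, -0.1]
opening: -0.005
```

move_arm(
  increments=[
    {"tx": 0.1,"ty": 0,"tz": 0,"rx": 0,"ry": 0,"rz": 0,"gripper": -1},
    {"tx": 0.1,"ty": 0,"tz": 0,"rx": 0,"ry": 0,"rz": 0,"gripper": -1},
    {"tx": 0.1,"ty": 0,"tz": 0,"rx": 0,"ry": 0,"rz": 0,"gripper": -1},
    {"tx": 0.1,"ty": 0,"tz": 0,"rx": 0,"ry": 0,"rz": 0,"gripper": -1},
  ],
  squeeze=40,
)

```text
clock: 8.55
eef_pos: [633.3, -133.3, 60.3]
tcp_rot: [3.142, 0.0, 1.94]
contact_force: [0.7, -2.1, 0.5]
opening: 0.001
```

move_arm(
  increments=[
    {"tx": 0.12,"ty": 0,"tz": 0,"rx": 0,"ry": 0,"rz": 0,"gripper": -1},
    {"tx": 0.15,"ty": 0,"tz": 0,"rx": 0,"ry": 0,"rz": 0,"gripper": -1},
    {"tx": 0.15,"ty": 0,"tz": 0,"rx": 0,"ry": 0,"rz": 0,"gripper": -1},
    {"tx": 0.15,"ty": 0,"tz": 0,"rx": 0,"ry": 0,"rz": 0,"gripper": -1},
    {"tx": 0.15,"ty": 0,"tz": 0,"rx": 0,"ry": 0,"rz": 0,"gripper": -1},
    {"tx": 0.15,"ty": 0,"tz": 0,"rx": 0,"ry": 0,"rz": 0,"gripper": -1},
  ],
  squeeze=40,
)

```text
clock: 9.15
eef_pos: [630.1, -125.1, 60.3]
tcp_rot: [3.141, 0.0, 1.94]
contact_force: [0.5, -3.0, 0.4]
opening: -0.001
```

move_arm(
  increments=[
    {"tx": 0.15,"ty": 0,"tz": 0,"rx": 0,"ry": 0,"rz": 0,"gripper": -1},
    {"tx": 0.15,"ty": 0,"tz": 0,"rx": 0,"ry": 0,"rz": 0,"gripper": -1},
    {"tx": 0.15,"ty": 0,"tz": 0,"rx": 0,"ry": 0,"rz": 0,"gripper": -1},
    {"tx": 0.15,"ty": 0,"tz": 0,"rx": 0,"ry": 0,"rz": 0,"gripper": -1},
    {"tx": 0.15,"ty": 0,"tz": 0,"rx": 0,"ry": 0,"rz": 0,"gripper": -1},
  ],
  squeeze=40,
)

```text
clock: 9.65
eef_pos: [627.4, -118.1, 60.3]
tcp_rot: [3.141, 0.0, 1.94]
contact_force: [1.6, -2.1, 1.3]
opening: 0.002
```

move_arm(
  increments=[
    {"tx": 0.15,"ty": 0,"tz": 0,"rx": 0,"ry": 0,"rz": 0,"gripper": -1},
    {"tx": 0.15,"ty": 0,"tz": 0,"rx": 0,"ry": 0,"rz": 0,"gripper": -1},
    {"tx": 0.15,"ty": 0,"tz": 0,"rx": 0,"ry": 0,"rz": 0,"gripper": -1},
    {"tx": 0.15,"ty": 0,"tz": 0,"rx": 0,"ry": 0,"rz": 0,"gripper": -1},
  ],
  squeeze=40,
)

```text
clock: 10.05
eef_pos: [625.3, -112.5, 60.3]
tcp_rot: [3.141, 0.0, 1.94]
contact_force: [2.2, -3.8, 1.1]
opening: 0.0
```

move_arm(
  increments=[
    {"tx": 0.15,"ty": 0,"tz": 0,"rx": 0,"ry": 0,"rz": 0,"gripper": -1},
    {"tx": 0.15,"ty": 0,"tz": 0,"rx": 0,"ry": 0,"rz": 0,"gripper": -1},
    {"tx": 0.15,"ty": 0,"tz": 0,"rx": 0,"ry": 0,"rz": 0,"gripper": -1},
  ],
  squeeze=40,
)

```text
clock: 10.35
eef_pos: [623.6, -108.3, 60.3]
tcp_rot: [3.141, -0.0, 1.94]
contact_force: [3.3, -3.5, 0.1]
opening: 0.002
```

move_arm(
  increments=[
    {"tx": 0.1,"ty": 0,"tz": 0,"rx": 0,"ry": 0,"rz": 0,"gripper": -1},
    {"tx": 0.1,"ty": 0,"tz": 0,"rx": 0,"ry": 0,"rz": 0,"gripper": -1},
    {"tx": 0.1,"ty": 0,"tz": 0,"rx": 0,"ry": 0,"rz": 0,"gripper": -1},
  ],
  squeeze=40,
)

```text
clock: 10.65
eef_pos: [622.6, -105.6, 60.3]
tcp_rot: [3.141, 0.0, 1.94]
contact_force: [1.9, -2.5, 0.0]
opening: 0.001
```

move_arm(
  increments=[
    {"tx": 0.12,"ty": 0,"tz": 0,"rx": 0,"ry": 0,"rz": 0,"gripper": -1},
    {"tx": 0.15,"ty": 0,"tz": 0,"rx": 0,"ry": 0,"rz": 0,"gripper": -1},
    {"tx": 0.15,"ty": 0,"tz": 0,"rx": 0,"ry": 0,"rz": 0,"gripper": -1},
    {"tx": 0.1,"ty": 0,"tz": 0,"rx": 0,"ry": 0,"rz": 0,"gripper": -1},
  ],
  squeeze=40,
)

```text
clock: 11.05
eef_pos: [620.7, -100.6, 60.3]
tcp_rot: [3.141, -0.0, 1.94]
contact_force: [3.1, -2.7, 0.3]
opening: 0.003
```

move_arm(
  increments=[
    {"tx": 0.15,"ty": 0,"tz": 0,"rx": 0,"ry": 0,"rz": 0,"gripper": -1},
    {"tx": 0.15,"ty": 0,"tz": 0,"rx": 0,"ry": 0,"rz": 0,"gripper": -1},
    {"tx": 0.15,"ty": 0,"tz": 0,"rx": 0,"ry": 0,"rz": 0,"gripper": -1},
    {"tx": 0.15,"ty": 0,"tz": 0,"rx": 0,"ry": 0,"rz": 0,"gripper": -1},
  ],
  squeeze=40,
)

```text
clock: 11.45
eef_pos: [618.5, -95.1, 60.3]
tcp_rot: [3.141, 0.0, 1.94]
contact_force: [3.0, -2.3, 1.0]
opening: -0.0
```

move_arm(
  increments=[
    {"tx": 0.15,"ty": 0,"tz": 0,"rx": 0,"ry": 0,"rz": 0,"gripper": -1},
    {"tx": 0.15,"ty": 0,"tz": 0,"rx": 0,"ry": 0,"rz": 0,"gripper": -1},
    {"tx": 0.15,"ty": 0,"tz": 0,"rx": 0,"ry": 0,"rz": 0,"gripper": -1},
    {"tx": 0.15,"ty": 0,"tz": 0,"rx": 0,"ry": 0,"rz": 0,"gripper": -1},
  ],
  squeeze=40,
)

```text
clock: 11.85
eef_pos: [616.3, -89.5, 60.3]
tcp_rot: [3.142, 0.0, 1.94]
contact_force: [3.4, -1.4, 0.4]
opening: -0.003
```

move_arm(
  increments=[
    {"tx": 0.15,"ty": 0,"tz": 0,"rx": 0,"ry": 0,"rz": 0,"gripper": -1},
    {"tx": 0.15,"ty": 0,"tz": 0,"rx": 0,"ry": 0,"rz": 0,"gripper": -1},
    {"tx": 0.15,"ty": 0,"tz": 0,"rx": 0,"ry": 0,"rz": 0,"gripper": -1},
    {"tx": 0.15,"ty": 0,"tz": 0,"rx": 0,"ry": 0,"rz": 0,"gripper": -1},
  ],
  squeeze=40,
)

```text
clock: 12.25
eef_pos: [614.1, -83.9, 60.3]
tcp_rot: [-3.142, -0.0, 1.94]
contact_force: [3.6, -2.7, 0.6]
opening: -0.0
```

move_arm(
  increments=[
    {"tx": 0.15,"ty": 0,"tz": 0,"rx": 0,"ry": 0,"rz": 0,"gripper": -1},
    {"tx": 0.15,"ty": 0,"tz": 0,"rx": 0,"ry": 0,"rz": 0,"gripper": -1},
    {"tx": 0.15,"ty": 0,"tz": 0,"rx": 0,"ry": 0,"rz": 0,"gripper": -1},
    {"tx": 0.15,"ty": 0,"tz": 0,"rx": 0,"ry": 0,"rz": 0,"gripper": -1},
  ],
  squeeze=40,
)

```text
clock: 12.65
eef_pos: [612.3, -79.0, 60.3]
tcp_rot: [3.141, 0.001, 1.941]
contact_force: [4.0, -4.7, -0.2]
opening: -0.001
```

The force along the rail is rising to about 6 N, so this is probably the catch. Slower now.

move_arm(
  increments=[
    {"tx": 0.1,"ty": 0,"tz": 0,"rx": 0,"ry": 0,"rz": 0,"gripper": -1},
    {"tx": 0.1,"ty": 0,"tz": 0,"rx": 0,"ry": 0,"rz": 0,"gripper": -1},
  ],
  squeeze=40,
)

```text
clock: 12.85
eef_pos: [611.4, -76.8, 60.3]
tcp_rot: [3.141, 0.0, 1.94]
contact_force: [2.9, -2.1, -0.3]
opening: -0.0
```

move_arm(
  increments=[
    {"tx": 0.1,"ty": 0,"tz": 0,"rx": 0,"ry": 0,"rz": 0,"gripper": -1},
    {"tx": 0.1,"ty": 0,"tz": 0,"rx": 0,"ry": 0,"rz": 0,"gripper": -1},
    {"tx": 0.1,"ty": 0,"tz": 0,"rx": 0,"ry": 0,"rz": 0,"gripper": -1},
  ],
  squeeze=40,
)

```text
clock: 13.15
eef_pos: [609.4, -73.4, 60.0]
tcp_rot: [-3.14, -0.001, 1.94]
contact_force: [0.2, -0.2, 0.1]
opening: 0.003
```

```bash
cat > m.py <<'E'
from h import *
import sys
p,d=save('top',sys.argv[1])
m=r.camera_model('top');vv,uu=np.mgrid[0:480,0:640]
R=np.array(m['R']);t=np.array(m['t'])
W=(np.stack([(uu-m['cx'])/m['fx'],(vv-m['cy'])/m['fy'],np.ones_like(uu,float)],-1)*d[...,None]-t)@R
Z=W[...,2];X=W[...,0];Y=W[...,1]
mk=(d>0)&(Z>38)&(Z<54)&(Y<60)&(Y>-180)&(X>450)&(X<720)
n,l,st,_=cv2.connectedComponentsWithStats(mk.astype(np.uint8));mk=l==1+np.argmax(st[1:,4])
u=np.array([-.361,.9326]);v=np.array([.9326,.361])
P=W[mk][:,:2];a=P@u;b=P@v;b0=(np.array([637,-138])@v)
# nuts' wing zones: columns 45..75 mm off the centreline
for sg in(1,-1):
    k=(sg*(b-b0)>66)&(sg*(b-b0)<76); print('wing',sg,'rear/front along u',np.percentile(a[k],[2,98]).round(1))
s=r.sense();print('tcp along',(s['eef_pos'][:2]@u).round(1),s['contact_force'].round(1),'start face',np.array([637.1,-138.1])@u)
E
python3 m.py top2
python3 - <<'E'
import cv2; p=cv2.imread('pics/top2.png'); cv2.imwrite('pics/top2c.png',cv2.resize(p[140:320,200:440],(800,600)))
E
```

```text
wing 1 rear/front along u [-250.9 -177.7]
wing -1 rear/front along u [-181.9 -176.5]
tcp along -288.2 [-0.  -0.8 -0.2] start face -358.78516
```

View pics/top2c.png

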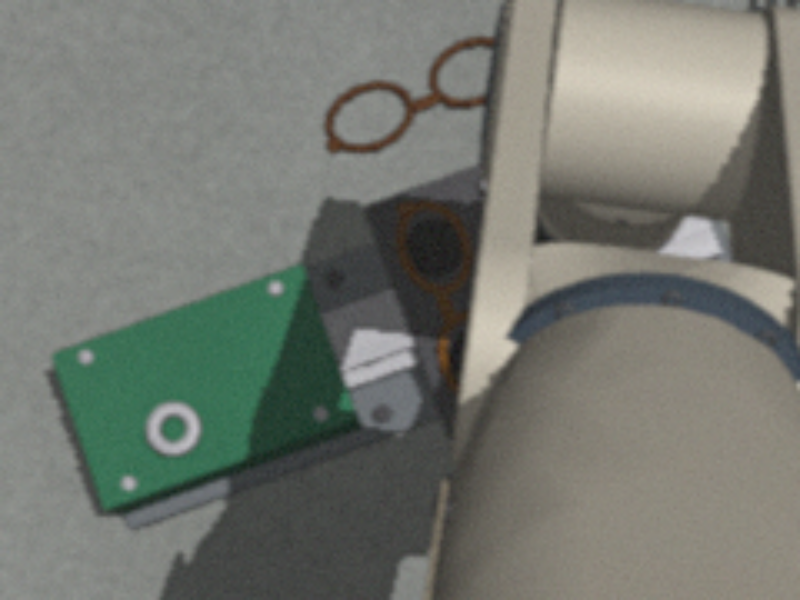

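The top crop shows the arm hiding the plate. The carriage front is at about (380, 200)-(460, 430), still clear of the housing, and the collar and frame A are unmoved. Travel is about 82 mm with the finger at 80 mm and no contact force, so it has probably snapped home. I'll confirm by touching on gently.

move_arm(
  increments=[
    {"tx": 0.1,"ty": 0,"tz": 0,"rx": 0,"ry": 0,"rz": 0,"gripper": -1},
    {"tx": 0.1,"ty": 0,"tz": 0,"rx": 0,"ry": 0,"rz": 0,"gripper": -1},
    {"tx": 0,"ty": 0,"tz": 0,"rx": 0,"ry": 0,"rz": 0,"gripper": -1},
  ],
  squeeze=40,
)

```text
clock: 13.5
eef_pos: [609.1, -73.0, 60.0]
tcp_rot: [-3.141, 0.001, 1.941]
contact_force: [0.4, -7.9, -1.8]
opening: -0.0
```

move_arm(
  increments=[
    {"tx": 0.05,"ty": 0,"tz": 0,"rx": 0,"ry": 0,"rz": 0,"gripper": -1},
    {"tx": 0.05,"ty": 0,"tz": 0,"rx": 0,"ry": 0,"rz": 0,"gripper": -1},
    {"tx": 0,"ty": 0,"tz": 0,"rx": 0,"ry": 0,"rz": 0,"gripper": -1},
  ],
  squeeze=40,
)

```text
clock: 13.8
eef_pos: [609.1, -72.9, 60.0]
tcp_rot: [-3.141, 0.003, 1.941]
contact_force: [2.6, -12.9, -3.3]
opening: -0.001
```

It holds rigidly: 13 N, more than catch plus friction, with no motion. Backing off and lifting clear.

move_arm(
  increments=[
    {"tx": -0.2,"ty": 0,"tz": 0,"rx": 0,"ry": 0,"rz": 0,"gripper": -1},
    {"tx": -0.5,"ty": 0,"tz": 0,"rx": 0,"ry": 0,"rz": 0,"gripper": -1},
    {"tx": -1.5,"ty": 0,"tz": 0,"rx": 0,"ry": 0,"rz": 0,"gripper": -1},
    {"tx": -2,"ty": 0,"tz": 0,"rx": 0,"ry": 0,"rz": 0,"gripper": -1},
    {"tx": 0,"ty": 0,"tz": -3,"rx": 0,"ry": 0,"rz": 0,"gripper": -1},
    {"tx": 0,"ty": 0,"tz": -4,"rx": 0,"ry": 0,"rz": 0,"gripper": -1},
    {"tx": -4,"ty": 0,"tz": -3,"rx": 0,"ry": 0,"rz": 0,"gripper": -1},
    {"tx": -4,"ty": 0,"tz": -3,"rx": 0,"ry": 0,"rz": 0,"gripper": -1},
    {"tx": -4,"ty": 0,"tz": -2,"rx": 0,"ry": 0,"rz": 0,"gripper": -1},
    {"tx": -4,"ty": 0,"tz": 0,"rx": 0,"ry": 0,"rz": 0,"gripper": -1},
    {"tx": -2,"ty": 0,"tz": 0,"rx": 0,"ry": 0,"rz": 0,"gripper": -1},
    {"tx": 0,"ty": 0,"tz": 0,"rx": 0,"ry": 0,"rz": 0,"gripper": -1},
  ],
  squeeze=40,
)

```text
clock: 15.0
eef_pos: [689.7, -282.5, 210.1]
tcp_rot: [3.141, 0.001, 1.937]
contact_force: [-0.1, 0.4, 0.6]
opening: 0.002
```

```bash
python3 m.py top3
python3 - <<'E'
from h import *
p,d=r.grab_frame('side'); p2=cv2.imread('pics/top3.png')
cv2.imwrite('pics/end.png',np.hstack([cv2.resize(p[:,:,::-1],(400,300)),cv2.resize(p2,(400,300))]))
E
```

```text
wing 1 rear/front along u [-273. -178.]
wing -1 rear/front along u [-273.5 -178. ]
tcp along -510.3 [-0.5 -0.5 -1. ] start face -358.78516
```

View pics/end.png

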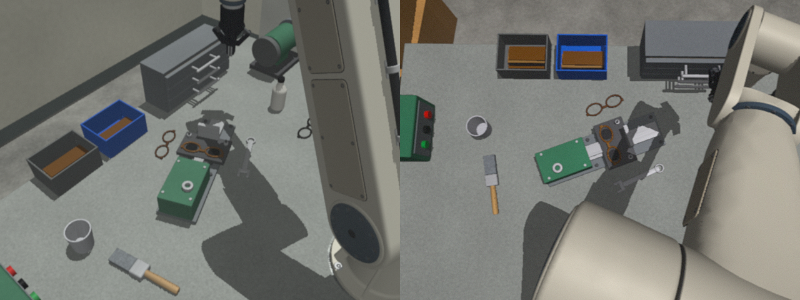

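```bash
python3 -c "
from rig import r
print(r.sense()['contact_force']); print(r.sign_off())"
```

```text
[ 0.16284005 -0.06835365 -0.18191923]
the job is handed in; nothing more can be done
None
```

I pushed the carriage home by its upright plate with the shut fingers, and handed the job in at about 15 s.

- **Breaking free:** it let go at about 9 N and I ran it on at no more than 15 mm/s against 2–4 N.
- **Catch:** it showed at roughly 73–80 mm of travel, with a highest reading of about 6 N. The force on the fingers then dropped to zero, because the catch drew the carriage ahead of them.
- **At the stop:** a gentle touch gave a rigid 13 N with no motion, which is more than catch and friction together. That was the highest push I read. Forces come only at the end of each move, so any short peak in between would not show.
- **After letting go:** I backed off and lifted clear, and the last force reading was about zero. The picture after that put the carriage about 83 mm from its start, within about 1 mm of where it stood before I let go. Finger travel at the stop gave about 80 mm. The two differ by a little more than the 2 mm calibration.
- **Loose things:** those visible in the last pictures, including the collar on the housing roof, looked unmoved by eye. I did not measure them again.

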